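# Pin the mould and bring down the jigger arm

## Task

Get the bench jigger ready for its profile check: take the loose drive pin with the orange grip out of the wooden block, drop it foot down and fully home in the empty hole of the mould plate, and let go of it. Then flip the red safety catch right over towards the wheel, and only then pull the forming arm by its black handle all the way down onto its stop; finish still holding it there, as the counterweight lifts it again when it is let go. Leave the clay stamps, the bowl and the spray bottle where they are.

Things in the scene. Friction and masses are not known exactly. Their poses are not given: they have to be found in the camera images.
- jigger: Bench jigger, fixed: blue base, still wheelhead 250 mm across, plywood mould plate 150 x 236 mm (top 70 mm up) with a white dome 120 mm across, 46 mm high. Origin on the wheel axis at bench height; x points from wheel to column (two cheeks, 60 mm over all) and counterweight, z up. Plate holes 100 mm from the axis: +y empty, -y already holds a fixed orange-gripped pin. The arm runs over the wheel to -x.
- pin_hole (a point): Centre of the mouth of the empty hole, level with the mould plate's top face, on the robot's side of the wheel: round, upright, 15 mm across, 2 mm chamfer, clear for more than 45 mm below the mouth. Axes are those of the jigger.
- pin_center (a point): Half-way up the loose drive pin, which stands upright (z up): 96 mm long, about 70 g. From the foot: steel shank 12 mm across, 45 mm long, tapered tip; collar 26 mm across, 5 mm thick; orange grip 18 mm across, 46 mm long, its centre 25 mm above this point. The collar rests on the block at the start, and on the mould plate when home, with this point then 3 mm above the hole's mouth.
- pin_block: Dark wooden block, fixed, 160 x 62 mm, 55 mm high, with three upright sockets 15 mm across in a row along its x, 48 mm apart; the loose pin and two clay stamps stand in them in any order, 45 mm deep. Origin: centre of its underside.
- stamp1: Wooden clay stamp standing in the block: a shank with a mushroom head 30 mm across, 82 mm long, its top 92 mm above the bench (the pin's is at 106 mm). Origin: the foot of its shank. Stays where it is.
- stamp2: The other clay stamp, the same size, with a terracotta coloured head. Origin: the foot of its shank. Stays where it is.
- catch (a joint): Angle of the red safety catch (rad): 0 = locking, its bar stands in front of a lug on the arm, which then cannot be lowered; it grows as the catch is flipped over towards the wheel; 1.6 = lying right over on its stop, clear. It turns easily (under 3 N at the ball) about a level hinge along the jigger's y, and past about 1.0 it tips over by its own weight and stays over.
- catch_knob (a point): Centre of the red ball, 25 mm across, on a 10 mm stem on top of the catch, above the column's cheeks. At 0 it lies 45 mm from the catch's hinge towards the counterweight (jigger's +x) and 58 mm above the hinge; flipped over, 59 mm from it towards the wheel (-x) and 43 mm above. Pushing ball or stem level towards the wheel flips it.
- catch_hinge (a point): Middle of the catch's hinge, between the column's cheeks, 248 mm above the bench; the cheeks' tops are 14 mm above it. Axes are those of the jigger; the hinge runs along y.
- forming_arm (a joint): Angle by which the forming arm has been lowered (rad): 0 = raised, sloping up to the handle by 0.40 rad; 0.40 = level, on its depth stop. The counterweight pushes it back up with about 4 to 8 N felt at the handle; it does not stay down by itself. The arm is a steel bar 24 mm wide and 25 mm high, over the middle of the wheel.
- pull_handle: Black round grip at the wheel end of the forming arm, 29 mm across and 116 mm long, in line with the arm. Origin: the middle of the grip, 420 mm from the arm's hinge. Its x points along the grip towards the hinge; it is about 334 mm above the bench when raised and 170 mm when down.
- forming_arm_hinge (a point): Middle of the forming arm's hinge in the column, 170 mm above the bench, 220 mm from the wheel axis. The hinge runs along the jigger's y (level). Axes are those of the jigger.
- plaster_bowl: White plaster bowl, 124 mm across, 45 mm high. Origin: centre of its underside. Stays where it is.
- spray_bottle: White bottle with a yellow spray head, 70 mm across, 187 mm high. Origin: centre of its underside. Stays where it is.
Mind the look-alikes: they are no part of the job. What is shaped like the part that bears pin_center but blue or green is not meant.

How it is judged:
By the outcome, as a careful person would: the job done as asked, in the order asked, and still so for the second after the job is handed in, while the arm keeps its last pose, push and grip.
It also fails if it takes over 72 s, if anything falls off the work surface, if the arm or the gripper's body presses on something with over 40 N, if the wrist force passes 120 N, or if a joint passes its speed limit or range.

## Robot

A 6-joint arm with a two-finger parallel gripper is mounted at the origin on the work surface. World frame = base frame: x ahead of the robot, y to its left, z up, the work surface at z = 0. Lengths are in mm, angles in rad, forces in N, time in s.
With the tool pointing down it reaches from about 400 to 825 mm from the base axis. Payload 7 kg.
Tool frame: the origin (TCP) lies at the very end of the fingers, on their centre line; the grasp point (between the pads) lies 19 mm behind it; z points along the fingers, y is the direction in which the jaws open and shut (so a half turn about z gives the same grasp; the last joint's range is limited). The gripper opens to 88 mm and grips with 3 to 60 N. Pads are 19 mm wide; open, the fingers measure 130 mm over their backs; the gripper's body (78 mm by 193 mm) begins 47 mm behind the grasp point.
Start: joints at [1.416, 0.359, 0.012, 0, -1.224, -0.288], TCP at [289.223, 609.873, 226.561] pointing down, gripper open.
Joint ranges: [-3.07, 3.07], [-1.43, 2.12], [-1.02, 1.25], [-3.03, 1.67], [-3.05, -0], [-3.03, 3.03]. Speed limits (rad/s): [2.39, 2.39, 3.01, 3.14, 3.14, 3.14].

## Interface

Orientations are given as a unit quaternion [x, y, z, w].
In Python, from plant import bot gives the robot as it stands. Calls block until the motion is done:
- bot.move_ptp(position, orientation): joint-space move of the TCP to a pose.
- bot.line_to(position, velocity=150, ori=None): straight line of the TCP; ori=None keeps the orientation; velocity is the mean speed in mm/s.
- bot.move_joints(angles): joint-space move.
- bot.move_gripper(opening, force=None): finger opening in mm; force is the grip in N (None keeps the last); returns when the fingers have stopped.
- bot.pause(seconds).
- bot.solve_ik(position, orientation): joint angles nearest the present ones, or None.
- bot.read_state(): the state.
- bot.camera(name): name is "scene" or "side" or "wrist"; returns the picture (480x640x3 uint8, red, green, blue); there is no depth.
- bot.get_calibration(name): a dict with "fx", "fy", "cx", "cy" (pixels), "view" (4x4, takes a point from world to camera coordinates); the wrist camera has in their place "T_tool_cam" (4x4, takes a point from camera to tool coordinates, whose origin is the TCP and whose axes are the flange's). Camera axes: x right, y up, looking along -z (the intrinsics and any distortion apply to the point x, -y, -z); pixel columns grow to the right and rows downward; lengths in mm; the calibration is good to about 2 mm. A picture is of the moment at which its call begins: read the wrist's pose just before it. get_calibration takes no time and is no camera call.
A pose or a line that the arm cannot do raises bot.Unreachable and nothing moves.
- bot.close_job(): hands the job in, once; it reports no verdict.
The state is a dict: "t": time; "joint_pos": joint angles; "qvel": joint speeds; "tau": joint torques, N m; "tcp_pos": TCP position; "eef_rot": TCP orientation; "contact_force": force on the tool from outside, world axes, zero at the start; "moment": the same for the moment, N m; "width": finger opening in mm.
Only numpy, scipy, OpenCV 4.12 (cv2) and the standard library are available. Lean on these libraries where they do the work, as an engineer would, in place of code of your own. Each camera call takes 0.05 s, during which the arm holds its last target.

## Working session

There is one attempt and no reset: what is moved stays moved. The work goes in short steps, each a Python script; the robot and the scene stay as the last script left them, time stands still between calls to the robot, and variables do not carry over. Pictures are saved under pics/ and viewed, and the job is handed in when it is done.

```bash
ls; mkdir -p pics; python3 - <<'E'
from plant import bot
import cv2
for n in ["scene","side","wrist"]:
    s=bot.read_state()
    im=bot.camera(n); cv2.imwrite(f"pics/{n}0.png",im[:,:,::-1])
    print(n,bot.get_calibration(n))
print(s)
E
```

```text
pics
scene {'fx': 482.47484321786067, 'fy': 482.47484321786067, 'cx': 321.2729714198435, 'cy': 240.40655637405706, 'view': array([[-5.87285631e-01,  8.09365644e-01,  4.77940139e-03,
         3.48906708e+02],
       [-6.92762226e-01, -5.05712792e-01,  5.14135265e-01,
         2.48855082e+02],
       [ 4.18540424e-01,  2.98633265e-01,  8.57695801e-01,
        -1.54065334e+03],
       [ 0.00000000e+00,  0.00000000e+00,  0.00000000e+00,
         1.00000000e+00]])}
side {'fx': 509.33715022813465, 'fy': 509.33715022813465, 'cx': 321.9641095135193, 'cy': 239.94353243809925, 'view': array([[ 6.61144559e-01, -7.50100881e-01, -1.53798581e-02,
        -3.95261814e+02],
       [ 4.92057552e-01,  4.18046160e-01,  7.63620831e-01,
        -4.14428452e+02],
       [-5.66363168e-01, -5.12431533e-01,  6.45481748e-01,
        -1.00942962e+03],
       [ 0.00000000e+00,  0.00000000e+00,  0.00000000e+00,
         1.00000000e+00]])}
wrist {'fx': 395.4371904806334, 'fy': 395.4371904806334, 'cx': 313.0515216670178, 'cy': 237.05349688663426, 'T_tool_cam': array([[-1.21337286e-03,  9.58902350e-01,  2.83733697e
[... 281 characters left out ...]
00]])}
{'t': 0.1, 'joint_pos': array([ 1.41611187e+00,  3.59315297e-01,  1.11835299e-02, -2.95273731e-04,
       -1.22410266e+00, -2.88101837e-01]), 'qvel': array([-1.06263556e-03, -1.27794317e-03,  5.99063093e-04, -7.06476396e-05,
        1.22607526e-03, -2.77878086e-03]), 'tau': array([-1.98749483e-03, -5.84162056e+01,  2.93751651e+01,  7.01559708e+00,
        1.01254944e-02, -4.89086165e-05]), 'tcp_pos': array([289.05283683, 609.51263158, 225.7331303 ]), 'eef_rot': array([ 9.75581176e-01, -2.19637959e-01, -9.05763839e-05,  7.26705634e-04]), 'contact_force': array([ 1.1080893 , -0.14157601,  1.58330872]), 'moment': array([-0.01963753,  0.0735141 , -0.02821578]), 'width': 87.52808661838829}
```

View pics/scene0.png

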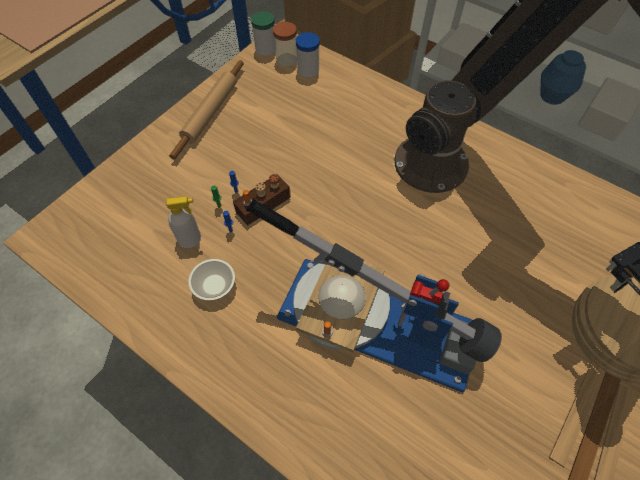

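View pics/side0.png

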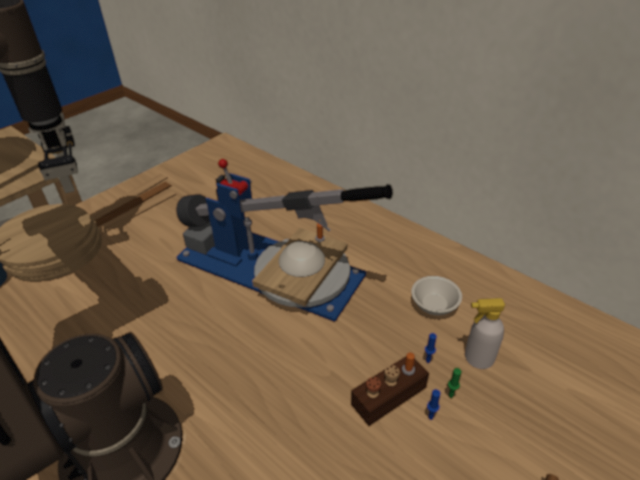

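View pics/wrist0.png

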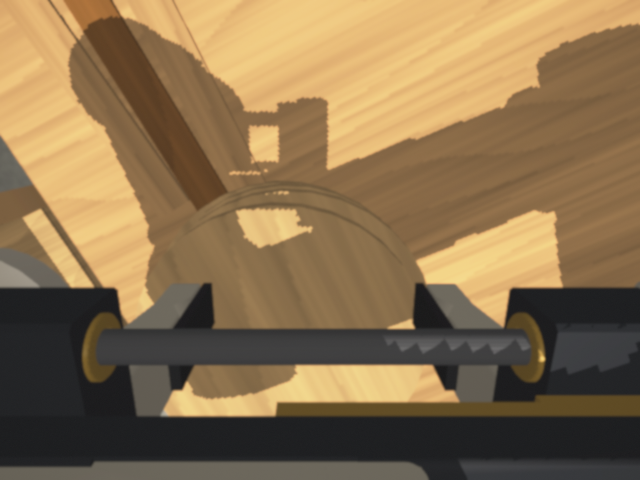

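```bash
cat > h.py <<'E'
import numpy as np, cv2
from plant import bot
C={n:bot.get_calibration(n) for n in ("scene","side","wrist")}
def Twc(n,s=None):
    if n!="wrist": return np.linalg.inv(C[n]["view"])
    from scipy.spatial.transform import Rotation as R
    T=np.eye(4);T[:3,:3]=R.from_quat(s["eef_rot"]).as_matrix();T[:3,3]=s["tcp_pos"]
    return T@C[n]["T_tool_cam"]
def ray(n,u,v,s=None):
    c=C[n];T=Twc(n,s)
    d=np.array([(u-c["cx"])/c["fx"],-(v-c["cy"])/c["fy"],-1.])
    d=T[:3,:3]@d;return T[:3,3],d/np.linalg.norm(d)
def plane(n,u,v,z,s=None):
    o,d=ray(n,u,v,s);return o+d*(z-o[2])/d[2]
def tri(a,b):
    # a,b=(o,d)
    A=np.zeros((3,3));B=np.zeros(3)
    for o,d in(a,b):
        M=np.eye(3)-np.outer(d,d);A+=M;B+=M@o
    p=np.linalg.solve(A,B);return p,[np.linalg.norm((np.eye(3)-np.outer(d,d))@(p-o)) for o,d in(a,b)]
def proj(n,p,s=None):
    c=C[n];q=np.linalg.inv(Twc(n,s))@np.r_[p,1]
    return c["cx"]+c["fx"]*q[0]/-q[2],c["cy"]-c["fy"]*q[1]/-q[2]
E
python3 - <<'E'
import cv2
a=cv2.imread("pics/scene0.png");b=cv2.imread("pics/side0.png")
def z(im,x,y,w,h,k,n): cv2.imwrite("pics/"+n,cv2.resize(im[y:y+h,x:x+w],None,fx=k,fy=k,interpolation=cv2.INTER_CUBIC))
z(a,200,160,130,100,6,"z1.png");z(b,340,330,130,100,6,"z2.png")
z(a,240,250,260,150,3,"z3.png");z(b,170,140,230,180,3,"z4.png")
E
```

```text
(no output)
```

View pics/z1.png

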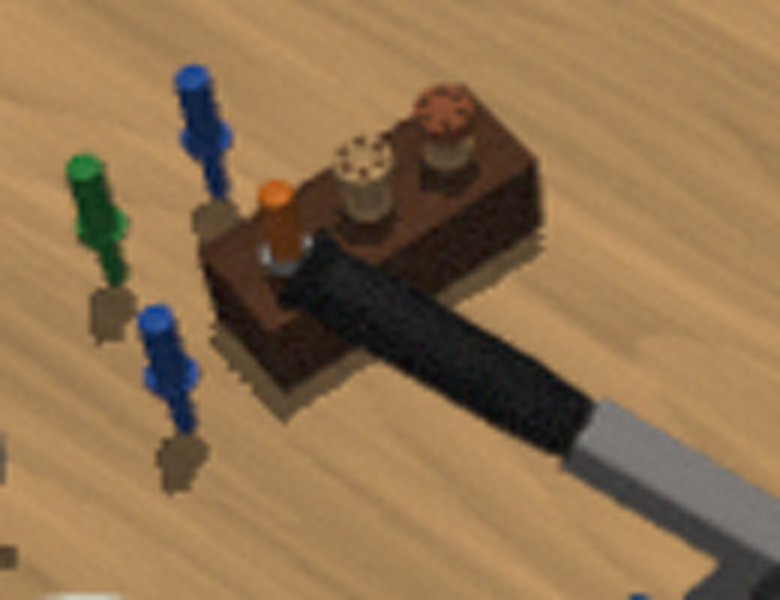

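View pics/z2.png

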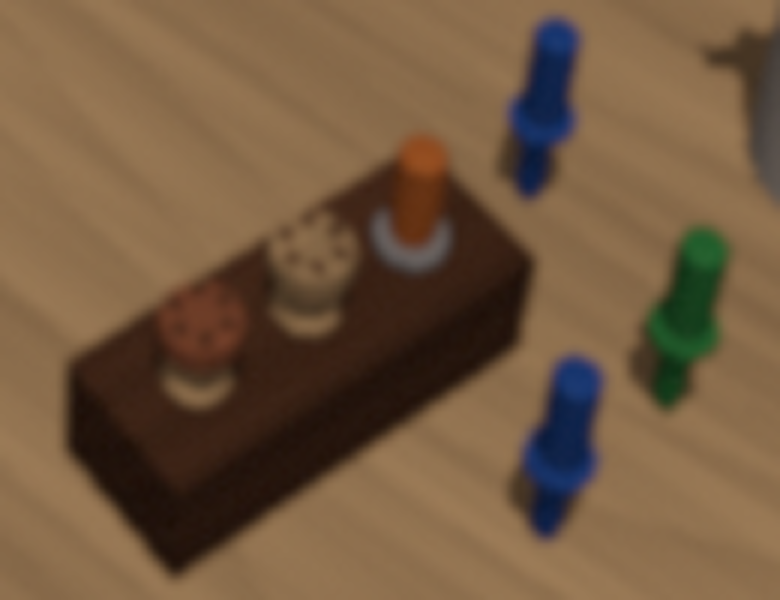

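View pics/z3.png

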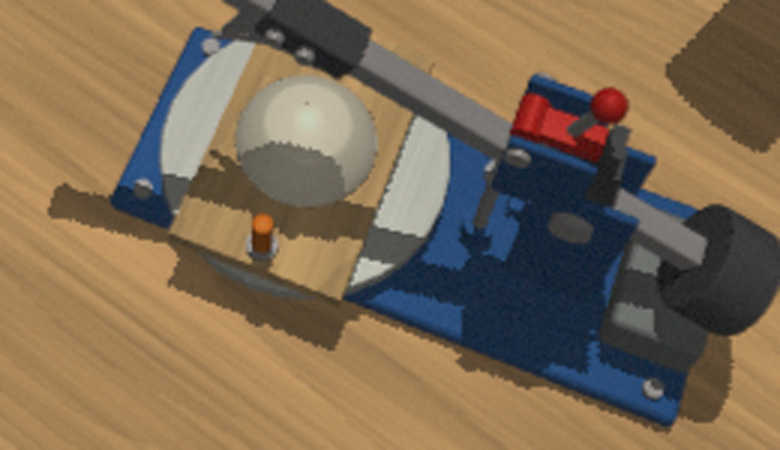

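View pics/z4.png

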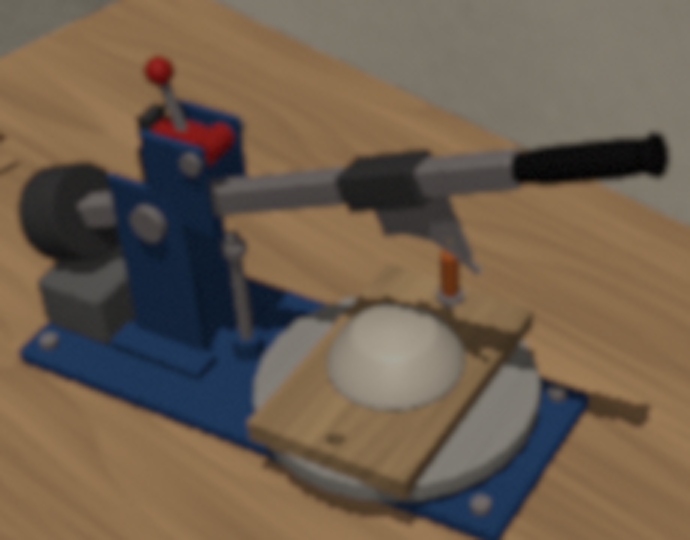

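```bash
python3 - <<'E'
from h import *
np.set_printoptions(precision=1,suppress=True)
def P(n,x0,y0,k,u,v): return n,x0+(u+.5)/k-.5,y0+(v+.5)/k-.5
z1=lambda u,v:P("scene",200,160,6,u,v); z2=lambda u,v:P("side",340,330,6,u,v)
z3=lambda u,v:P("scene",240,250,3,u,v); z4=lambda u,v:P("side",170,140,3,u,v)
print("pin top",plane(*z1(277,193),106),plane(*z2(423,150),106),tri(ray(*z1(277,193)),ray(*z2(423,150))))
print("collar",plane(*z2(411,237),60))
print("stamps",plane(*z1(365,158),92),plane(*z1(447,108),92),plane(*z2(312,240),92),plane(*z2(203,318),92))
print("ball",tri(ray(*z3(610,105)),ray(*z4(159,71))))
print("hole",plane(*z4(336,438),70))
print("fixedpin top",plane(*z3(263,223),121)," collar",plane(*z3(262,252),75),plane(*z4(450,298),75))
print("handle end",tri(ray(*z1(310,272)),ray(*z4(655,155))))
print("handle start",tri(ray(*z1(580,430)),ray(*z4(518,166))))
for n,pts in(("s",[(200,30),(115,200),(670,425)]),):
  for p in pts: print("base corner",plane(*z3(*p),12))
for p in [(586,400),(495,538),(22,355)]: print("base corner side",plane(*z4(*p),12))
E
```

```text
pin top [ 488.4 -337.7  106. ] [ 488.5 -339.3  106. ] (array([ 488.5, -338.6,  105.4]), [np.float64(0.6616417642232453), np.float64(0.6616417642230866)])
collar [ 486.6 -340.9   60. ]
stamps [ 441.2 -325.7   92. ] [ 394.8 -313.1   92. ] [ 442.7 -326.9   92. ] [ 394.1 -317.5   92. ]
ball (array([529.2, 256.4, 306.2]), [np.float64(0.1363141548325343), np.float64(0.1363141548323059)])
hole [481.5  28.   70. ]
fixedpin top [676.1  76.4 121. ]  collar [681.8  80.3  75. ] [670.7  71.   75. ]
handle end (array([ 630.9, -159.4,  355.3]), [np.float64(0.9375472500391817), np.float64(0.9375472500391229)])
handle start (array([606.5, -58.9, 313.6]), [np.float64(0.2624936330876949), np.float64(0.26249363308771045)])
base corner [ 521.5 -104.1   12. ]
base corner [699.4 -62.9  12. ]
base corner [587.9 416.4  12. ]
base corner side [698.8 -64.9  12. ]
base corner side [ 523.  -107.6   12. ]
base corner side [406.4 370.5  12. ]
```

```bash
cat >> h.py <<'E'
from scipy.spatial.transform import Rotation as R
J0=np.array([578.,51.5]); YAW=1.801
ex=np.array([np.cos(YAW),np.sin(YAW)]);ey=np.array([-np.sin(YAW),np.cos(YAW)])
def W(x,y,z): return np.r_[J0+x*ex+y*ey,z]
def down(ang):  # jaw direction angle (tool y)
    y=np.array([np.cos(ang),np.sin(ang),0]);z=np.array([0,0,-1.]);x=np.cross(y,z)
    return R.from_matrix(np.c_[x,y,z]).as_quat()
E
python3 - <<'E'
from h import *
np.set_printoptions(precision=2,suppress=True)
def P(n,x0,y0,k,u,v): return n,x0+(u+.5)/k-.5,y0+(v+.5)/k-.5
z1=lambda u,v:P("scene",200,160,6,u,v)
for p in [(217,195),(115,285),(185,430)]: print("lookalike",plane(*z1(*p),0))
print("hole",W(0,100,70),"fp",W(0,-100,75),"ball",W(211,0,306),"hnd",W(-167,0,334))
jp=np.arctan2(.966,.26)
for nm,p in (("above pin",[488.5,-339,200]),("pin",[488.5,-339,67])):
  for f in(0,np.pi): print(nm,f,bot.solve_ik(p,down(jp+f)))
for nm,p in (("above hole",W(0,100,180)),("hole",W(0,100,80))):
  for f in(0,np.pi): print(nm,f,bot.solve_ik(p,down(YAW+f)))
for f in(-np.pi/2,np.pi/2,0,np.pi):
  print("knob",bot.solve_ik(W(250,0,295),down(YAW+f)),bot.solve_ik(W(90,0,290),down(YAW+f)))
  print("handle",bot.solve_ik(W(-167,0,320),down(YAW+f)),bot.solve_ik(W(-200,0,150),down(YAW+f)))
E
```

```text
lookalike [ 455.32 -424.12    0.  ]
lookalike [ 527.59 -428.36    0.  ]
lookalike [ 571.3  -343.22    0.  ]
hole [480.64  28.68  70.  ] fp [675.36  74.32  75.  ] ball [529.85 256.93 306.  ] hnd [ 616.11 -111.09  334.  ]
above pin 0 [-0.28  0.25 -0.21  0.   -1.11 -1.56]
above pin 3.141592653589793 [-0.28  0.25 -0.21  0.   -1.11  1.59]
pin 0 [-0.28  0.38 -0.37  0.   -0.83 -1.56]
pin 3.141592653589793 [-0.28  0.38 -0.37  0.   -0.83  1.59]
above hole 0 [ 0.47  0.08 -0.47  0.   -1.03 -1.81]
above hole 3.141592653589793 [ 0.47  0.08 -0.47  0.   -1.03  1.33]
hole 0 [ 0.47  0.2  -0.6   0.   -0.78 -1.81]
hole 3.141592653589793 [ 0.47  0.2  -0.6   0.   -0.78  1.33]
knob [ 0.84  0.2  -0.05  0.   -1.32  2.53] [ 0.58  0.16 -0.11  0.   -1.3   2.79]
handle None [ 0.08  0.36 -0.17  0.   -1.04 -2.99]
knob [ 0.84  0.2  -0.05  0.   -1.32 -0.61] [ 0.58  0.16 -0.11  0.   -1.3  -0.35]
handle [ 0.13  0.24  0.05  0.   -1.38  0.1 ] [ 0.08  0.36 -0.17  0.   -1.04  0.15]
knob [ 0.84  0.2  -0.05  0.   -1.32 -2.18] [ 0.58  0.16 -0.11  0.   -1.3  -1.93]
handle [ 0.13  0.24  0.05  0.   -1.38 -1.47] [ 0.08  0.36 -0.17  0.   -1.04 -1.42]
knob [ 0.84  0.2  -0.05  0.   -1.32  0.96] [ 0.58  0.16 -0.11  0.   -1.3   1.22]
handle [ 0.13  0.24  0.05  0.   -1.38  1.67] [ 0.08  0.36 -0.17  0.   -1.04  1.72]
```

```bash
python3 - <<'E'
from h import *
jp=np.arctan2(.966,.26)
s=bot.read_state();p=s["tcp_pos"]
bot.line_to([p[0],p[1],450],velocity=300)
bot.move_gripper(50)
bot.move_ptp([488.5,-339,440],down(jp))
bot.move_ptp([488.5,-339,230],down(jp))
bot.pause(.2)
s=bot.read_state();im=bot.camera("wrist");cv2.imwrite("pics/w1.png",im[:,:,::-1])
print(s["t"],s["tcp_pos"],s["joint_pos"],s["width"],s["contact_force"],proj("wrist",[488.5,-339,106],s))
E
```

```text
6.3 [ 489.47557989 -339.308106    231.72329556] [-2.78113751e-01  2.24033685e-01 -1.64549883e-01  2.53023006e-04
 -1.17927012e+00 -1.55551718e+00] 50.21008788404977 [ 0.61962064 -0.60784694  0.59936571] (np.float64(313.1170839010932), np.float64(226.99085956691113))
```

View pics/w1.png

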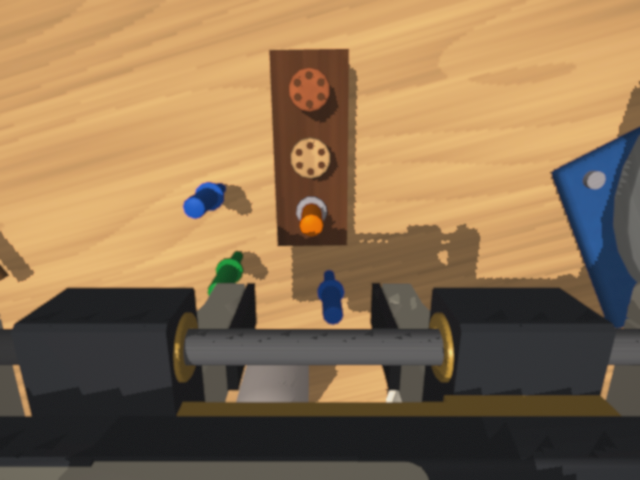

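```bash
python3 - <<'E'
from h import *
np.set_printoptions(precision=1,suppress=True)
print(plane("scene",187,232,20),plane("scene",178,203,180),plane("side",484,350,20),plane("side",487,303,180))
s=bot.read_state()
print(plane("wrist",312,225,106,s),plane("wrist",311,213,60,s))
m=R.from_quat(s["eef_rot"]).as_matrix();print(m)
# bottle in tool frame
b=plane("scene",187,232,20);print(m.T@(b-s["tcp_pos"]))
E
```

```text
[ 653.8 -430.8   20. ] [ 654.3 -410.5  180. ] [ 668.  -428.5   20. ] [ 648.9 -412.1  180. ]
[ 487.8 -340.   106. ] [ 489.2 -341.4   60. ]
[[-1.   0.3  0. ]
 [ 0.3  1.  -0. ]
 [-0.  -0.  -1. ]]
[-182.2  -45.6  211.8]
```

```bash
python3 - <<'E'
from h import *
np.set_printoptions(precision=2,suppress=True)
jp=np.arctan2(.966,.26);P=np.array([488.4,-339.9])
bot.line_to([*P,110],velocity=200,ori=down(jp));bot.pause(.2)
s=bot.read_state();print(s["tcp_pos"])
im=bot.camera("wrist");cv2.imwrite("pics/w2.png",im[:,:,::-1])
bot.line_to([*P,67],velocity=80);bot.pause(.2)
s=bot.read_state();print(s["t"],s["tcp_pos"],s["contact_force"])
bot.move_gripper(10,25)
s=bot.read_state();print(s["t"],s["tcp_pos"],s["contact_force"],s["width"])
bot.line_to([*P,130],velocity=100);bot.pause(.2)
s=bot.read_state();print(s["t"],s["tcp_pos"],s["contact_force"],s["width"])
im=bot.camera("wrist");cv2.imwrite("pics/w3.png",im[:,:,::-1])
E
```

```text
[ 489.21 -340.19  111.47]
8.2333 [ 488.78 -340.04   67.59] [-0.15 -0.16 -0.65]
8.8667 [ 488.4  -339.93   67.04] [-0.27 -0.    0.95] 17.299434895609675
9.85 [ 488.   -339.75  129.19] [ 0.28 -0.01 -0.37] 17.52852904541788
```

View pics/w3.png

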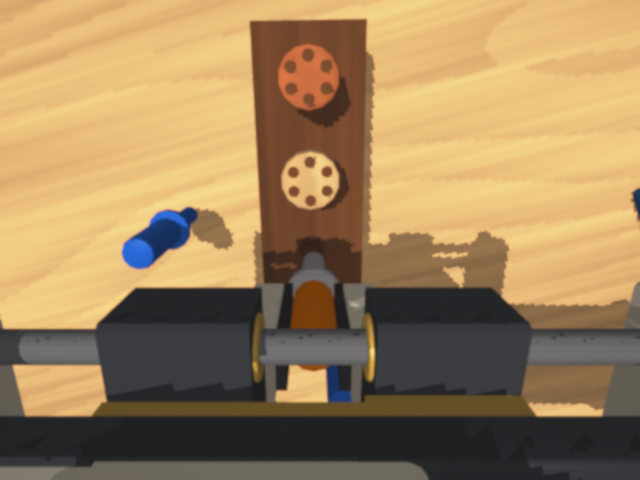

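```bash
python3 - <<'E'
from h import *
np.set_printoptions(precision=2,suppress=True)
jp=np.arctan2(.966,.26)
bot.line_to([488.4,-339.9,230],velocity=200)
bot.line_to([440,-130,240],velocity=250,ori=down((jp+YAW)/2))
h=W(0,100,235);bot.line_to(h,velocity=200,ori=down(YAW));bot.pause(.4)
s=bot.read_state();print(s["t"],s["tcp_pos"],s["contact_force"],s["width"],h)
im=bot.camera("wrist");cv2.imwrite("pics/w4.png",im[:,:,::-1])
z=im[140:320,230:390];cv2.imwrite("pics/w4z.png",cv2.resize(z,None,fx=4,fy=4,interpolation=2)[:600,:,::-1])
print(proj("wrist",W(0,100,70),s))
E
```

```text
12.9333 [480.59  28.33 235.11] [ 0.01  0.46 -1.01] 17.259637270880486 [480.64  28.68 235.  ]
(np.float64(313.81493579562596), np.float64(214.63497472156305))
```

View pics/w4.png

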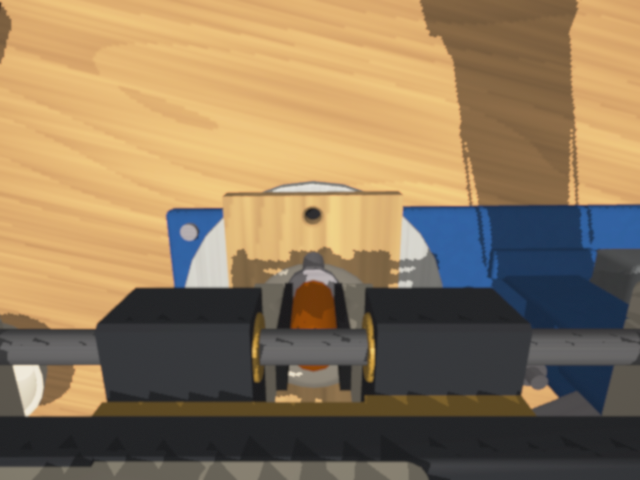

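View pics/w4z.png

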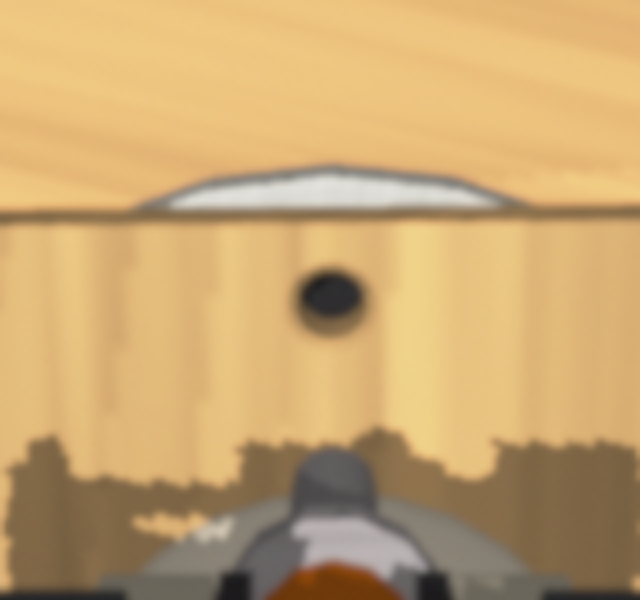

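```bash
python3 - <<'E'
from h import *
np.set_printoptions(precision=2,suppress=True)
s=bot.read_state()
p=plane("wrist",312.4,214.9,70,s);print(p,W(0,100,70))
d=(p-s["tcp_pos"])[:2];print("jig offs from nominal",(p[:2]-J0)@ex,(p[:2]-J0)@ey)
print("foot proj",proj("wrist",s["tcp_pos"]+[0,0,-57],s), proj("wrist",s["tcp_pos"]+[0,0,-50],s))
E
```

```text
[481.02  27.32  70.  ] [480.64  28.68  70.  ]
jig offs from nominal -1.4168892270241213 99.94316160494661
foot proj (np.float64(314.26438689709113), np.float64(258.2485459232468)) (np.float64(314.30701889154096), np.float64(262.47309965806954))
```

```bash
python3 - <<'E'
from h import *
np.set_printoptions(precision=2,suppress=True)
h=W(-1.0,100,0)[:2]
bot.line_to([*h,135],velocity=150);bot.pause(.3)
s=bot.read_state();f0=s["contact_force"];print(s["t"],s["tcp_pos"],f0)
im=bot.camera("wrist");cv2.imwrite("pics/w5.png",im[:,:,::-1])
z=125
while z>=82:
    bot.line_to([*h,z],velocity=60)
    s=bot.read_state();f=s["contact_force"]-f0;print(z,s["tcp_pos"],f)
    if np.linalg.norm(f)>8:print("stop");break
    z-=6 if z>88 else 3
bot.pause(.2)
for n in("wrist","side"):
    im=bot.camera(n);cv2.imwrite(f"pics/{n}6.png",im[:,:,::-1])
print(bot.read_state()["t"])
E
python3 -c "
import cv2
a=cv2.imread('pics/side6.png')[230:330,220:350];cv2.imwrite('pics/side6z.png',cv2.resize(a,None,fx=6,fy=6,interpolation=2))"
```

```text
14.1 [481.16  27.85 135.61] [ 0.62  0.1  -0.65]
125 [480.39  27.49 124.35] [ 0.47 -0.48  1.11]
119 [480.63  27.61 118.55] [-1.41  0.22  0.75]
113 [480.61  27.62 112.57] [-0.24 -0.32  0.63]
107 [480.64  27.61 106.59] [-1.6   0.69 -0.84]
101 [480.61  27.61 100.59] [-0.57  0.57  1.06]
95 [480.62  27.61  94.6 ] [-0.6  -0.69  0.07]
89 [480.6   27.59  88.59] [ 0.05 -0.64  1.04]
83 [480.6   27.57  82.58] [-1.4   0.03  0.12]
16.5167
```

View pics/side6z.png

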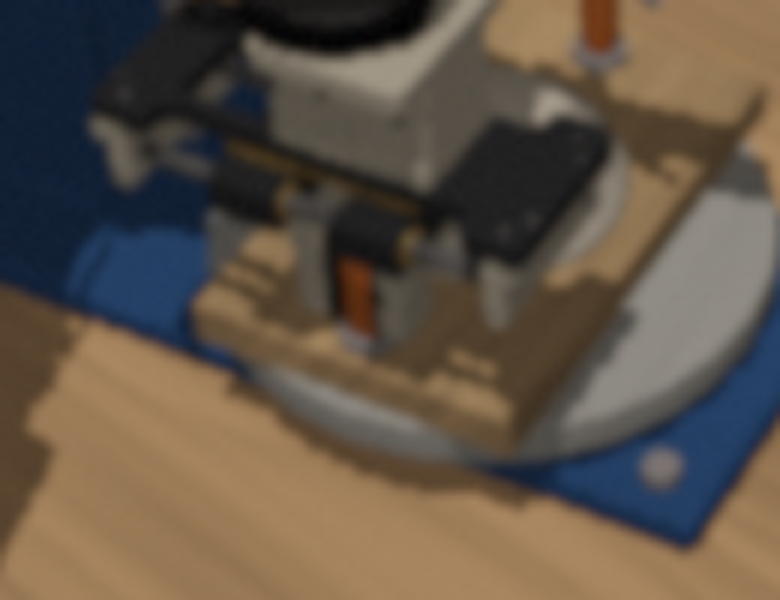

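View pics/wrist6.png

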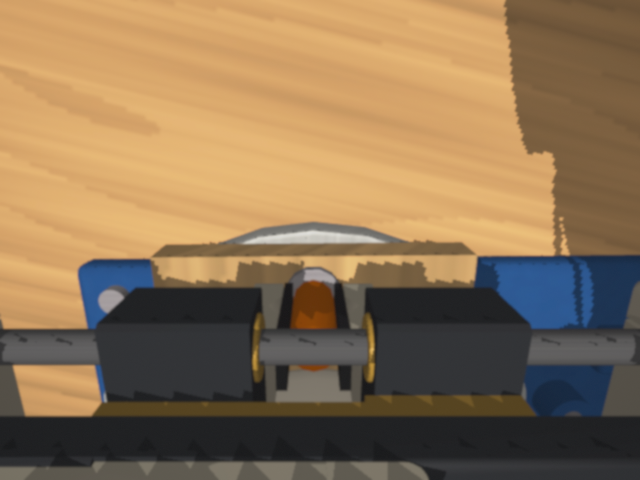

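```bash
python3 - <<'E'
from h import *
np.set_printoptions(precision=2,suppress=True)
h=W(-1.0,100,0)[:2]
for z in (81.5,80.5,79.5,78.5):
    bot.line_to([*h,z],velocity=30)
    s=bot.read_state();print(z,s["tcp_pos"],s["contact_force"])
    if s["contact_force"][2]>5: break
bot.move_gripper(45);bot.pause(.2)
bot.line_to([*h,200],velocity=200);bot.pause(.2)
s=bot.read_state();print(s["t"],s["contact_force"])
im=bot.camera("wrist");cv2.imwrite("pics/w7.png",im[:,:,::-1])
a=bot.camera("side")[230:330,220:350,::-1];cv2.imwrite('pics/side7z.png',cv2.resize(a,None,fx=6,fy=6,interpolation=2))
E
```

```text
81.5 [481.22  27.81  81.97] [-1.89  0.06  5.03]
18.6083 [ 0.29  1.01 -0.45]
```

View pics/side7z.png

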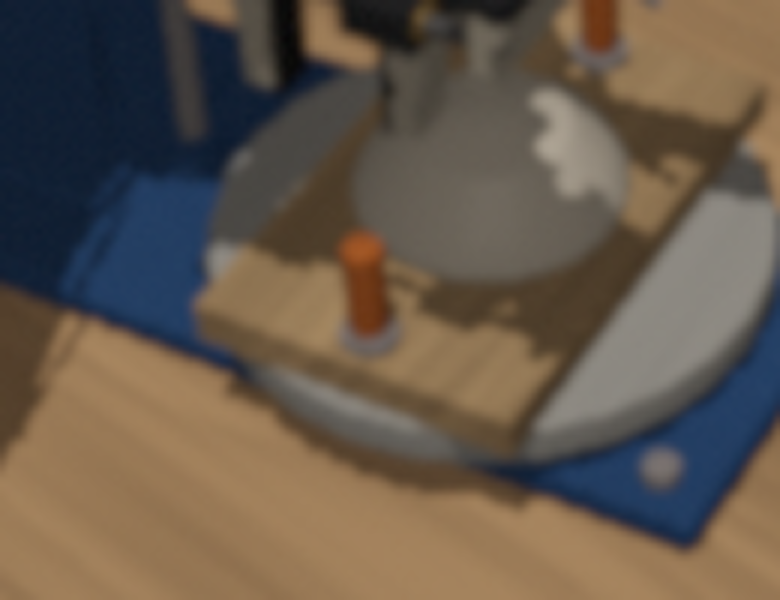

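View pics/w7.png

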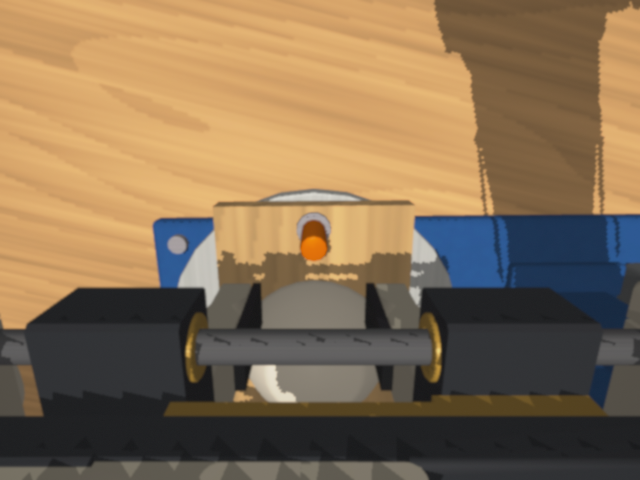

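```bash
python3 - <<'E'
from h import *
np.set_printoptions(precision=2,suppress=True)
print(plane("side",279.8,269.8,121),W(-1,100,121))
p=bot.read_state()["tcp_pos"]
bot.line_to([p[0],p[1],400],velocity=300)
bot.move_gripper(0,20)
q=down(YAW+np.pi/2)
bot.move_ptp(W(262,0,400),q)
bot.line_to(W(262,0,293),velocity=150);bot.pause(.2)
s=bot.read_state();print(s["t"],s["tcp_pos"],W(262,0,293),s["contact_force"],s["width"])
im=bot.camera("wrist");cv2.imwrite("pics/w8.png",im[:,:,::-1])
a=bot.camera("side")[110:260,150:350,::-1];cv2.imwrite('pics/side8z.png',cv2.resize(a,None,fx=4,fy=4,interpolation=2))
E
```

```text
[482.83  30.85 121.  ] [480.87  27.71 121.  ]
22.575 [518.51 306.84 293.97] [518.22 306.59 293.  ] [-0.57  0.06 -0.04] 0.4238634009522223
```

View pics/side8z.png

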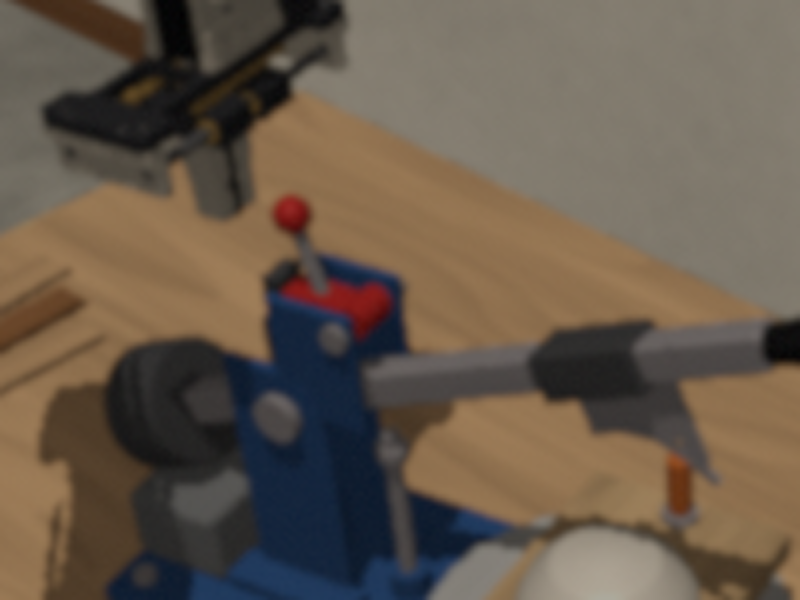

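View pics/w8.png

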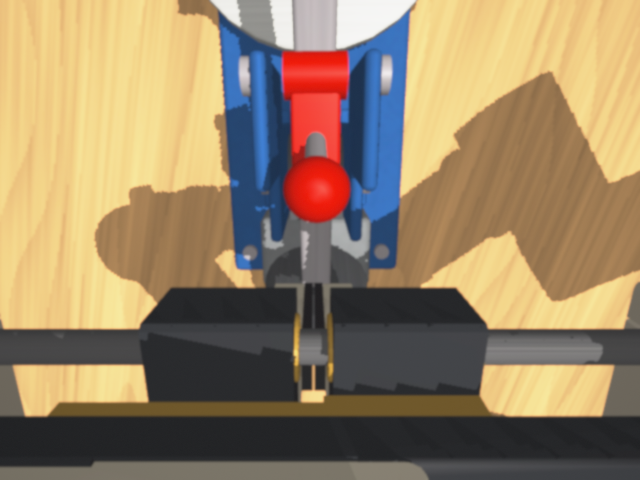

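```bash
python3 - <<'E'
from h import *
np.set_printoptions(precision=2,suppress=True)
for x in (235,220,205,190,175,160,150,142):
    bot.line_to(W(x,0,293),velocity=80)
    s=bot.read_state();print(x,s["tcp_pos"],s["contact_force"]@np.r_[ex,0],s["contact_force"])
    if np.linalg.norm(s["contact_force"])>12:print("stop");break
bot.pause(.4)
s=bot.read_state();print(s["t"],s["contact_force"])
im=bot.camera("wrist");cv2.imwrite("pics/w9.png",im[:,:,::-1])
a=bot.camera("side")[110:260,150:350,::-1];cv2.imwrite('pics/side9z.png',cv2.resize(a,None,fx=4,fy=4,interpolation=2))
E
```

```text
235 [524.62 279.68 293.16] -0.7963040185663691 [-0.03 -0.83  0.6 ]
220 [527.85 265.49 292.98] -0.056898261162526144 [-0.31 -0.13 -0.99]
205 [531.24 250.79 292.92] 0.03259062669026425 [-0.27 -0.03 -0.38]
190 [534.67 236.07 292.96] -0.20721157846915855 [-0.49 -0.33 -0.14]
175 [538.47 221.61 293.65] 0.9207596770364735 [-0.12  0.92  4.51]
160 [541.92 206.99 293.51] -1.3052164147581031 [ 0.11 -1.32  4.68]
150 [543.41 197.03 292.33] -0.6346168552680128 [-0.22 -0.7   0.75]
142 [545.48 189.52 292.67] -0.1657727469176437 [ 0.01 -0.17 -0.66]
25.75 [ 0.64 -0.12  1.34]
```

View pics/side9z.png

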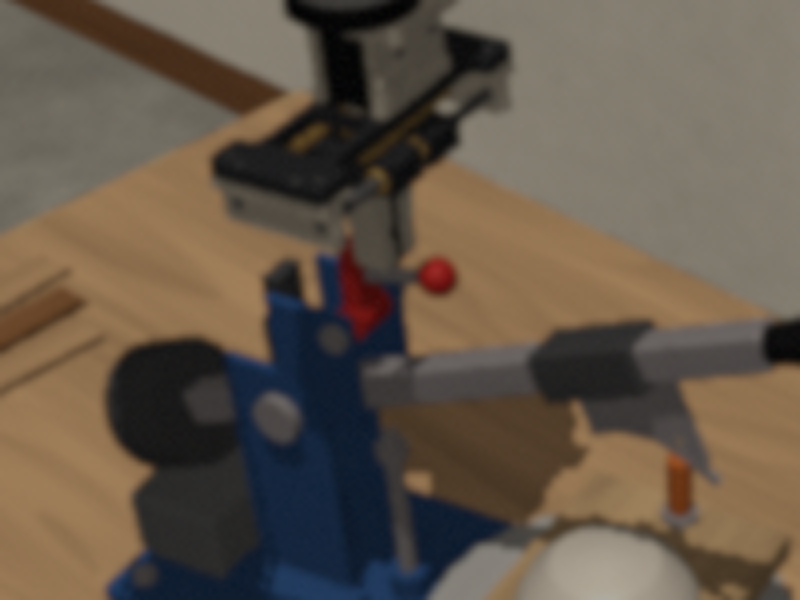

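View pics/w9.png

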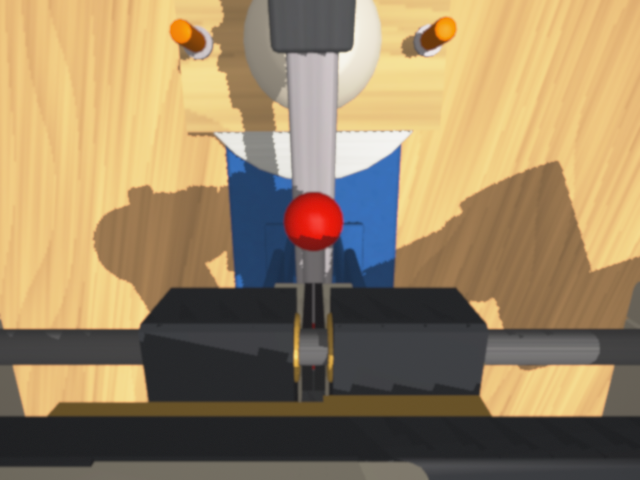

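```bash
python3 - <<'E'
from h import *
np.set_printoptions(precision=2,suppress=True)
print("ball exp",proj("side",W(107,0,291)),"seen",150+437.5/4-.5,110+276.5/4-.5)
q=down(YAW+np.pi/2)
bot.line_to(W(142,0,440),velocity=250)
bot.move_gripper(70)
bot.move_ptp(W(-167,0,440),q);bot.pause(.2)
s=bot.read_state();print(s["t"],s["tcp_pos"],W(-167,0,440))
im=bot.camera("wrist");cv2.imwrite("pics/w10.png",im[:,:,::-1])
for x in(-57,0,57): print(proj("wrist",W(-167+x*.921,0,334-x*.389),s))
a=bot.camera("side")[110:260,150:350,::-1];cv2.imwrite('pics/side10z.png',cv2.resize(a,None,fx=4,fy=4,interpolation=2))
E
```

```text
ball exp (np.float64(258.86340800904554), np.float64(179.0438252666563)) seen 258.875 178.625
29.2 [ 616.2  -109.81  440.2 ] [ 616.11 -111.09  440.  ]
(np.float64(314.7152771572119), np.float64(160.882452973211))
(np.float64(314.51118460847493), np.float64(234.21365159398175))
(np.float64(314.3546101871288), np.float64(290.47141338743455))
```

View pics/side10z.png

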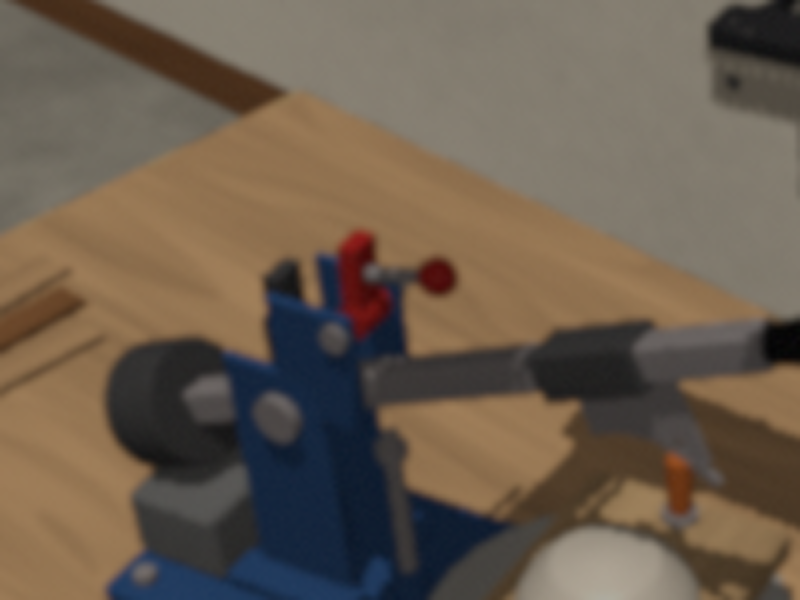

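View pics/w10.png

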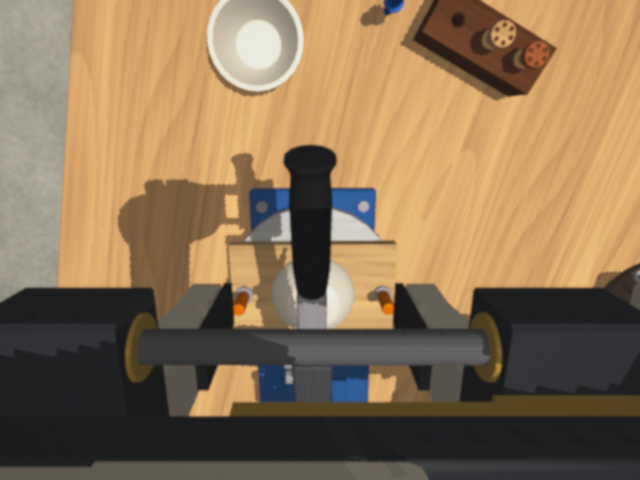

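```bash
python3 - <<'E'
from h import *
np.set_printoptions(precision=2,suppress=True)
def T(th,dz=0): return W(220-420*np.cos(.4-th),-1,151+420*np.sin(.4-th)+dz)
bot.line_to(T(0),velocity=150);bot.pause(.2)
s=bot.read_state();print(s["t"],s["tcp_pos"],T(0),s["contact_force"])
bot.move_gripper(20,35)
s=bot.read_state();print(s["t"],s["width"],s["tcp_pos"],s["contact_force"])
for th in np.arange(.05,.39,.05):
    bot.line_to(T(th),velocity=80)
    s=bot.read_state();print(round(th,2),s["tcp_pos"]-T(th),s["contact_force"],s["width"])
    if np.linalg.norm(s["contact_force"])>25:print("stop");break
print(s["t"])
a=bot.camera("side")[:,:,::-1];cv2.imwrite('pics/side11.png',a)
E
```

```text
30.4833 [ 617.35 -110.72  315.46] [ 617.04 -110.72  314.56] [0.18 0.52 0.89]
31.2333 28.121406151758915 [ 618.17 -110.45  314.55] [ 4.79  0.72 -1.5 ]
0.05 [1.16 0.54 0.93] [2.04 4.77 5.6 ] 28.120517756909248
0.1 [1.28 0.35 1.12] [2.65 3.79 5.65] 28.09426309313901
0.15 [1.38 0.18 1.21] [2.69 2.86 6.84] 27.769823252809612
0.2 [ 1.48 -0.03  1.3 ] [3.3  2.   5.97] 28.51413699784713
0.25 [ 1.52 -0.27  1.39] [4.13 1.29 6.41] 28.271450278261668
0.3 [ 1.61 -0.45  1.43] [3.69 0.02 6.72] 28.0080831786834
0.35 [ 1.64 -0.64  1.48] [ 3.32 -0.92  7.33] 27.669172197836875
34.0917
```

View pics/side11.png

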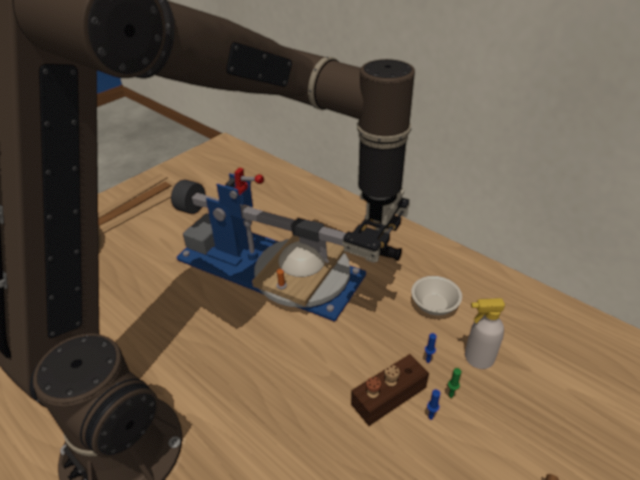

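```bash
python3 - <<'E'
from h import *
np.set_printoptions(precision=2,suppress=True)
def T(th,dz=0): return W(220-420*np.cos(.4-th),-1,151+420*np.sin(.4-th)+dz)
for th,dz in [(.38,0),(.39,0),(.4,0)]+[(.4,-d) for d in(1,2,3,4,5,6,7,8,9,10)]:
    bot.line_to(T(th,dz),velocity=30);bot.pause(.15)
    s=bot.read_state();print(th,dz,s["tcp_pos"],s["contact_force"],s["width"])
    if s["contact_force"][2]>22:print("stop");break
bot.pause(.5)
s=bot.read_state();print(s["t"],s["tcp_pos"],s["contact_force"])
for n in("side","scene","wrist"):
    a=bot.camera(n)[:,:,::-1];cv2.imwrite(f'pics/{n}12.png',a)
    if n=="side":cv2.imwrite('pics/side12z.png',cv2.resize(a[140:320,170:420],None,fx=3,fy=3,interpolation=2))
E
```

```text
0.38 0 [ 626.31 -143.62  161.3 ] [ 3.15 -1.51  6.43] 28.055540700745787
0.39 0 [ 626.31 -143.7   157.08] [ 2.78 -2.59  6.58] 27.608523199799897
0.4 0 [ 626.33 -143.76  152.87] [ 3.17 -1.67  7.51] 27.99883914003515
0.4 -1 [ 626.38 -143.76  151.92] [ 3.44 -1.69  6.69] 28.576786376681714
0.4 -2 [ 626.33 -143.79  150.9 ] [ 3.49 -2.08  6.63] 28.07171010101684
0.4 -3 [ 626.33 -143.8   149.9 ] [ 4.02 -2.48  6.64] 28.28598854279303
0.4 -4 [ 626.36 -143.81  149.78] [ 0.68 -1.38 11.46] 27.737870160964516
0.4 -5 [ 626.37 -143.83  149.74] [-1.85 -0.06 17.88] 28.314189294533445
0.4 -6 [ 626.43 -143.83  149.65] [-3.26  2.04 23.18] 27.92466336788381
stop
38.6417 [ 626.42 -143.87  149.65] [-3.67  1.37 23.35]
```

View pics/side12z.png

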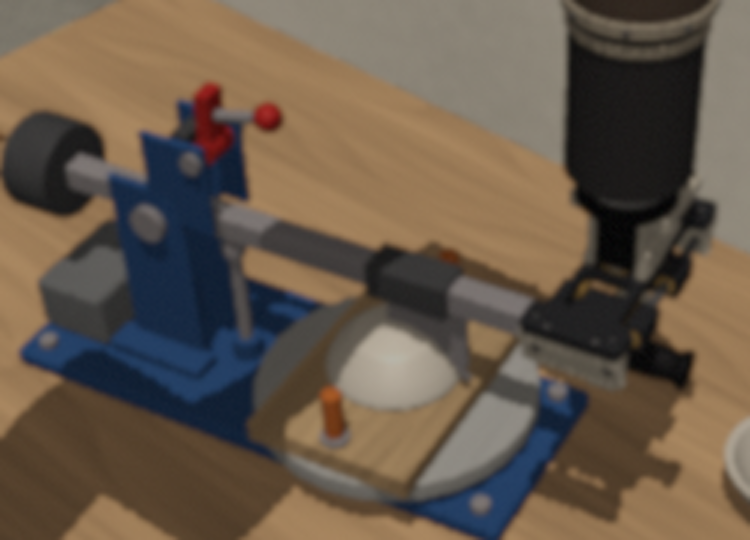

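View pics/scene12.png

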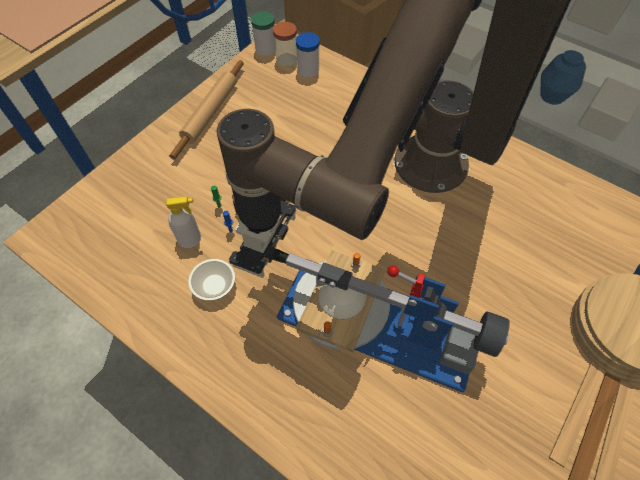

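View pics/wrist12.png

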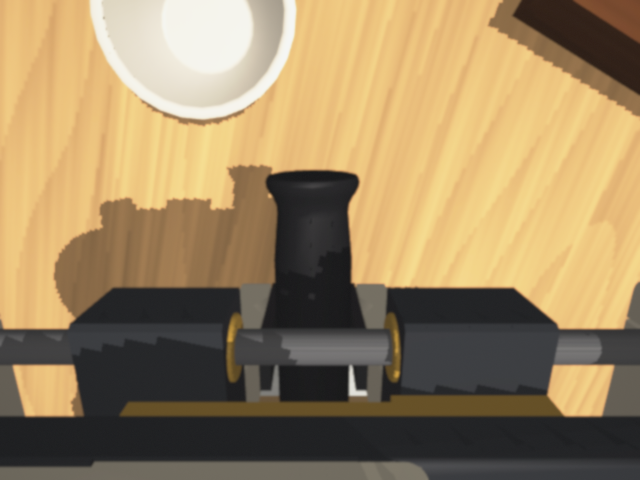

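```bash
python3 - <<'E'
from plant import bot
print(bot.close_job()); 
E
```

```text
the job is handed in; nothing more can be done
None
```

The job is done in the order asked and handed in at about 39 s of the 72 s allowed, with the gripper still holding the handle down.

- **Pin:** I took the orange-gripped pin from the block, put it foot down in the empty hole and let go. It first met resistance (about 5 N) within 0.1 mm of the computed home height, and the side picture shows its collar on the plate. One check was off: a ray to the pin's top in the side view landed 3 to 4 mm from the expected spot. I put that down to picking pixels by eye, since the contact height and the picture both say it is home.
- **Catch:** I pushed the red catch right over towards the wheel. The ball sits within 0.5 pixel of its predicted flipped position in the side view, and it stayed there after the fingers left.
- **Forming arm:** I pulled the handle down until the upward force rose from about 7 N to 23 N with almost no further movement, so it is on the stop. It came to rest about 1 to 2 mm below the height I had computed, within the calibration error. The gripper holds the handle at 35 N.
- **The rest:** The stamps, bowl and spray bottle look undisturbed. The highest tool force I read was about 24 N.

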